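# Check the chopping board's edge with a straightedge, then hold it up level

### The job

Check the near long edge of the wooden chopping board: lay the straightedge flat on the worktop with its long side flush along that edge, centred on it, and let it lie flush there for a second. Then lift it straight up to about 12 cm above the worktop so that I can look at the edge beneath it, and finish while still holding it there in the air: level, still, and in line above the place where it lay. Do not let it tip on the way, and leave everything else where it stands.

Things in the scene. Friction and masses are not known exactly. Their poses are not given: they have to be found in the camera images.
- straightedge: loose flat aluminium bar 200 long (y) x 60 wide (x) x 6 mm, 0.2 to 0.4 kg, flat on the worktop; along its middle an upright wooden grip 70 (y) x 18 (x) mm, 6 to 56 mm above the underside, to be pinched across its 18 mm. Either long side (x = +30 or -30 mm) may be used. Origin: centre of underside, z up. It starts between robot and board, parallel to the near edge within 45 degrees
- grip (a point): centre of the top of the straightedge's wooden grip, 56 mm above its underside
- board: wooden chopping board lying flat, 250 (its x axis) x 360 (its y axis) x 22 mm; it does not slide. Origin: centre of underside, on the worktop; x points away from the robot. The near long edge is the upright face at x = -125 mm, 360 mm long and 22 mm high; a straightedge lying flush against it has its origin at x = -155 mm
- garlic: garlic bulb, 50 mm, on the far half of the board; bystander; origin: centre of underside
- fish_tin: round food tin, 86 mm wide, 40 mm tall, on the far half of the board; bystander; origin: centre of underside
- peeler: black-handled peeler, 170 x 25 x 18 mm, its length along its x axis, on the far half of the board; bystander; origin: centre of underside
- salt_shaker: salt shaker, 44 mm wide, 90 mm tall, on the worktop at the left; bystander; origin: centre of underside
- pepper_mill: dark wooden pepper mill, 58 mm wide, 150 mm tall, on the worktop at the left; bystander; origin: centre of underside
- egg_timer: round wind-up egg timer, 61 mm wide, 52 mm tall, on the worktop at the right; bystander; origin: centre of underside

How it is judged:
By the outcome, as a careful person would: the job done as asked, in the order asked, and still so for the second after the job is handed in, while the arm keeps its last pose, push and grip.
It also fails if it takes over 48 s, if anything falls off the work surface, if the arm or the gripper's body presses on something with over 40 N, if the wrist force passes 120 N, or if a joint passes its speed limit or range.

### The arm

A 6-joint arm with a two-finger parallel gripper is mounted at the origin on a cart in front of the work surface, level with it; the furniture and walls round the work are solid. World frame = base frame: x ahead of the robot, y to its left, z up, the work surface at z = 0. Lengths are in m, angles in rad, forces in N, time in s.
With the tool pointing down it reaches from about 0.3 to 0.775 m from the base axis. Payload 14.6 kg.
Tool frame: the origin (TCP) lies on the centre line of the jaws, within the pads' length; the fingertips stand 14 mm ahead of it and the grasp point (between the pads) lies 5 mm behind it; x points along the fingers, y is the direction in which the jaws open and shut, and the axes are right-handed (so a half turn about x gives the same grasp; the last joint's range is limited). The gripper opens to 94 mm and grips with 3 to 60 N. Pads are 16 mm wide; open, the fingers measure 119 mm over their backs; the gripper's body (75 mm by 177 mm) begins 78 mm behind the grasp point.
Start: joints at [1.156, 0.3, 1.521, -0, 1.321, -0.067], TCP at [0.187, 0.517, 0.219] pointing down, gripper open.
Joint ranges: [-3.03, 3.03], [-0.79, 2.21], [0.23, 2.52], [-1.04, 4.18], [0, 3.07], [-2.55, 2.55]. Speed limits (rad/s): [2.22, 2.22, 2.57, 3.14, 3.14, 3.14].

### API

Orientations are given as [roll, pitch, yaw] about the fixed x, y, z axes, in that order (R = Rz(yaw) Ry(pitch) Rx(roll)).
In Python, from station import * gives the robot as it stands. The module is installed in compiled form; this text tells all that it offers.
- The arm moves only by the shell command python3 -m handwheel 'ROWS' [FORCE]. ROWS is JSON, a list of rows, each a list of 3 entries, a list of its own where there are three numbers: the shift along the tool's x, y, z in mm, then the turn about the tool's x in rad, then the gripper command: -1 is fully open, 1 is shut, values between are in proportion. In form: [[[dx, dy, dz], spin, gripper], ...]. A call has exactly 5 rows; each row is the pose to reach, as a shift and turn from the pose measured when the call began, along the tool's axes at that moment; what a row does not reach only later rows make up. A row lasts 1/10 s, in which the tool goes at most 50 mm and 8.59 degrees, less where a joint would pass 70% of its speed; a pose out of reach is approached as far as the arm can. A call with a gripper value outside its range is refused whole. The fingers move at their own pace and stop on an object; FORCE is the grip in N (left out, the last holds). Time passes only in rows, so rows that repeat a pose let the fingers close, or fill a call up. It gives the time, the measured TCP pose, the force and the opening at its end, in the units of the state.
- get_obs(): the state, without advancing time (a new reading comes with each control period).
- camera(name): name is "scene" or "side" or "wrist"; returns (picture, depth): 480x640x3 uint8, blue, green, red; 480x640 float32, m along the optical axis (not along the pixel's ray), 0 where there is no reading.
- camera_info(name): a dict with "fx", "fy", "cx", "cy" (pixels), "extrinsics" (4x4, takes a point from camera to world coordinates). Camera axes: x right, y down, z forward; pixel columns grow to the right and rows downward; lengths in m; the calibration is good to about 2 mm. A picture is of the moment at which its call begins: read the wrist's pose just before it. camera_info takes no time and is no camera call; for the wrist camera it gives the pose at the moment of the call.
- hand_in(): hands the job in, once; it reports no verdict.
The state is a dict: "time_s": time; "qpos": joint angles; "joint_vel": joint speeds; "tau": joint torques, N m; "ee_pos": TCP position; "eef_rot": TCP orientation; "force": force on the tool from outside, world axes, zero at the start; "moment": the same for the moment, N m; "grip_width": finger opening in m.
Only numpy, scipy, OpenCV 4.12 (cv2) and the standard library are available. Lean on these libraries where they do the work, as an engineer would, in place of code of your own. Each camera call takes 0.05 s, during which the arm holds its last target. There are 200 camera calls.

## Working session

There is one attempt and no reset: what is moved stays moved. The work goes in short steps, Python scripts to look and compute and a shell command to move; the robot and the scene stay as the last step left them, time stands still between calls to the robot, and variables do not carry over. Pictures are saved under pics/ and viewed, about 8 in all and at most 12, crops included, and the job is handed in when it is done.

```bash
mkdir -p pics; python3 - <<'E'
from station import *
import cv2,numpy as np
o=get_obs();print({k:np.round(v,3).tolist() for k,v in o.items()})
a,d=camera("scene");b,e=camera("side")
cv2.imwrite("pics/scene.png",a);cv2.imwrite("pics/side.png",b)
np.savez("v0.npz",a=a,d=d,b=b,e=e)
for n in("scene","side","wrist"):
    c=camera_info(n);print(n,c["fx"],c["cx"],c["cy"],np.round(c["extrinsics"],3).tolist())
E
```

```text
{'time_s': 0.0, 'qpos': [1.156, 0.3, 1.522, -0.0, 1.321, -0.067], 'joint_vel': [-0.001, 0.001, 0.0, 0.001, 0.001, -0.001], 'tau': [0.0, -53.18, -35.274, 0.071, 0.024, 0.0], 'ee_pos': [0.187, 0.517, 0.219], 'eef_rot': [-1.63, 1.57, -1.978], 'force': [0.874, -0.352, -0.426], 'moment': [0.002, -0.03, 0.015], 'grip_width': 0.094}
scene 515.9893762029432 324.56684261381565 231.63635668185964 [[-0.895, -0.208, 0.394, 0.107], [-0.445, 0.369, -0.816, 1.142], [0.025, -0.906, -0.423, 0.592], [0.0, 0.0, 0.0, 1.0]]
side 455.8820035589163 313.0408670490529 237.18945877622374 [[-0.917, -0.149, 0.369, 0.216], [-0.397, 0.401, -0.825, 0.888], [-0.026, -0.904, -0.427, 0.445], [0.0, 0.0, 0.0, 1.0]]
wrist 405.81850516800466 313.3481263181844 239.96370781362165 [[0.339, 0.915, 0.218, 0.124], [0.941, -0.33, -0.079, 0.539], [-0.0, 0.231, -0.973, 0.384], [0.0, 0.0, 0.0, 1.0]]
```

View pics/scene.png

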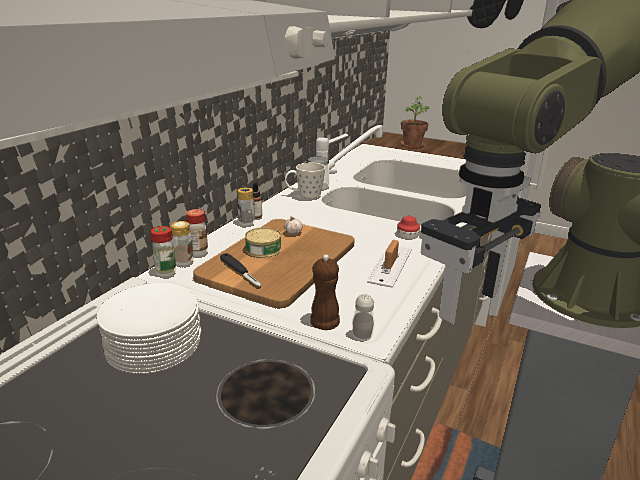

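View pics/side.png

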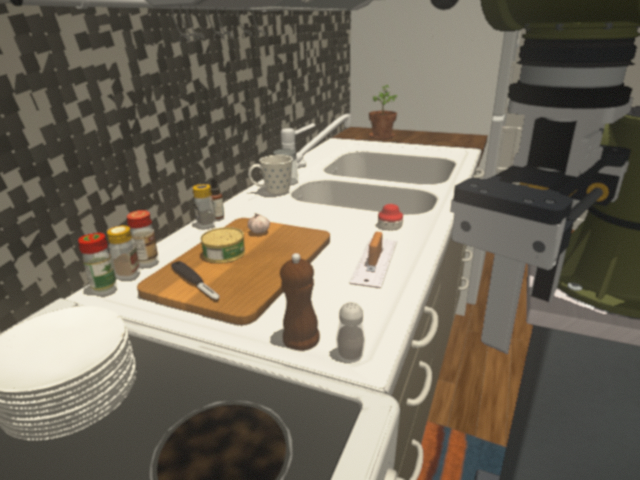

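The scene view shows the board's near edge running from about (276,302) to (354,240). The bar is at (390,265) with its brown grip at (391,253), the timer at (409,227), the mill at (325,290) and the shaker at (364,315). Next I'll locate these from depth and colour.

```bash
cat > h.py <<'E'
import cv2,numpy as np
def cloud(d,c):
    v,u=np.mgrid[:480,:640]
    P=np.stack([(u-c["cx"])/c["fx"]*d,(v-c["cy"])/c["fy"]*d,d],-1)
    E=np.array(c["extrinsics"]);P=P@E[:3,:3].T+E[:3,3];P[d<=0]=np.nan
    return P
def ray(uv,c,z):
    E=np.array(c["extrinsics"]);uv=np.atleast_2d(uv).astype(float)
    r=np.c_[(uv[:,0]-c["cx"])/c["fx"],(uv[:,1]-c["cy"])/c["fy"],np.ones(len(uv))]@E[:3,:3].T
    return E[:3,3]+r*((z-E[2,3])/r[:,2])[:,None]
def big(m):
    n,l,s,_=cv2.connectedComponentsWithStats(m.astype(np.uint8));return l==1+np.argmax(s[1:,4])
def rect(p):
    (x,y),(w,h),a=cv2.minAreaRect((p[:,:2]*1000).astype(np.float32))
    if w<h:w,h,a=h,w,a+90
    return np.round([x,y,w,h,(a+90)%180-90],1)   # a = direction of long side, deg
E
python3 - <<'E'
from station import *
from h import *
D=np.load("v0.npz")
for n,im,d in(("scene",D["a"],D["d"]),("side",D["b"],D["e"])):
    c=camera_info(n);P=cloud(d,c);z=P[...,2]
    hsv=cv2.cvtColor(im,cv2.COLOR_BGR2HSV)
    br=(hsv[...,0]<22)&(hsv[...,1]>90)
    near=(P[...,0]>.2)&(P[...,0]<.9)&(abs(P[...,1])<.45)
    m=br&near&(z>.015)&(z<.03);m=big(m)
    ct=max(cv2.findContours(m.astype(np.uint8),0,2)[0],key=cv2.contourArea)
    print(n,"board",rect(ray(ct[:,0],c,.022)),np.nanmedian(z[m]))
    # bar tint / grip
    w=near&(z>.035)&(z<.075)&br&(P[...,0]<.52)
    l=cv2.connectedComponentsWithStats(w.astype(np.uint8))
    for i in range(1,l[0]):
        if l[2][i,4]>20:
            q=P[l[1]==i];print(" comp",l[3][i].round(),l[2][i,4],rect(q),q[:,2].max().round(3))
    w=near&(z>.03)
    l=cv2.connectedComponentsWithStats(w.astype(np.uint8))
    for i in range(1,l[0]):
        if l[2][i,4]>60:
            q=P[l[1]==i];print(" tall",l[3][i].round(),np.nanmin(q,0).round(3),np.nanmax(q,0).round(3))
    w=near&(z>.0035)&(z<.012)&(P[...,0]<.6)&(hsv[...,1]<60)
    w=big(w);print(" bar",w.sum(),rect(P[w]))
E
```

```text
scene board [675.7 209.2 366.  252.6  88.8] 0.02015335451924355
 comp [409. 221.] 144 [450.1 -88.4  43.8  36.4  37.4] 0.054
 comp [392. 249.] 167 [435.   92.7  75.4  16.7 -84.9] 0.058
 comp [325. 304.] 470 [463.4 389.2  51.1  25.2  31.7] 0.075
 tall [355.  15.] [ 0.57  -0.45   0.475] [0.9   0.184 0.576]
 tall [505.  57.] [0.2   0.424 0.504] [0.214 0.45  0.533]
 tall [316. 167.] [ 0.77 -0.45  0.03] [ 0.889 -0.162  0.151]
 tall [248. 201.] [0.843 0.002 0.03 ] [0.894 0.09  0.105]
 tall [178. 238.] [0.846 0.245 0.03 ] [0.894 0.407 0.114]
 tall [293. 225.] [0.682 0.071 0.03 ] [0.729 0.112 0.072]
 tall [408. 222.] [ 0.428 -0.108  0.03 ] [ 0.481 -0.063  0.054]
 tall [263. 240.] [0.68  0.159 0.03 ] [0.769 0.248 0.063]
 tall [391. 250.] [0.425 0.055 0.03 ] [0.447 0.132 0.058]
 tall [234. 263.] [0.675 0.279 0.03 ] [0.785 0.344 0.039]
 tall [325. 287.] [0.444 0.364 0.03 ] [0.495 0.405 0.151]
 tall [363. 312.] [0.367 0.373 0.03 ] [0.407 0.406 0.09 ]
 bar 2999 [459.2 235.3 430.4 283.2 -89.7]
side board [675.5 208.3 362.6 252.2  88.9] 0.019866080621149196
 comp [390. 210.] 179 [454.2 -88.4  40.6  39.7 -17.9] 0.052
 comp [375. 243.] 203 [434.9  95.3  66.5  16.9 -82.2] 0.057
 comp [300. 318.] 690 [463.7 391.7  45.   19.7  25. ] 0.075
 tall [192.   7.] [ 0.695 -0.45   0.414] [0.887 0.434 0.497]
 tall [283. 161.] [ 0.772 -0.45   0.03 ] [ 0.885 -0.167  0.151]
 tall [207. 200.] [0.845 0.002 0.03 ] [0.893 0.088 0.107]
 tall [391. 212.] [ 0.425 -0.109  0.03 ] [ 0.481 -0.066  0.052]
 tall [118. 247.] [0.844 0.247 0.03 ] [0.893 0.406 0.113]
 tall [259. 223.] [0.681 0.068 0.03 ] [0.731 0.112 0.072]
 tall [223. 243.] [0.68  0.159 0.03 ] [0.768 0.246 0.063]
 tall [376. 244.] [0.424 0.061 0.03 ] [0.446 0.128 0.057]
 tall [299. 296.] [0.444 0.361 0.03 ] [0.495 0.404 0.15 ]
 tall [187. 272.] [0.686 0.279 0.03 ] [0.781 0.337 0.039]
 tall [351. 326.] [0.366 0.371 0.03 ] [0.408 0.404 0.09 ]
 bar 5389 [348.4  32.4 915.6 273.5  74. ]
```

```bash
cat > go.py <<'E'
import sys
from station import *
from h import *
from scipy.spatial.transform import Rotation as R
def tool():
    o=get_obs();return o,R.from_euler('xyz',o["eef_rot"]).as_matrix(),np.array(o["ee_pos"])
def to(x,y,z,yaw):
    "shift (mm, tool axes) and spin to TCP x,y,z mm with jaw axis along yaw deg"
    o,M,p=tool();s=M.T@(np.array([x,y,z])-p*1000)
    j=np.degrees(np.arctan2(M[1,1],M[0,1]));d=(yaw-j+90)%180-90
    print("tcp",(p*1000).round(1),"jawdir",round(j,2),"x axis",M[:,0].round(4),"w",round(o["grip_width"],4),"t",o["time_s"])
    print("shift",s.round(1),"spin",round(-np.radians(d),4),"j6",o["qpos"][5].round(3),"F",np.round(o["force"],1),np.round(o["moment"],2))
if __name__=="__main__":to(*map(float,sys.argv[1:5]))
E
python3 go.py 435 94 200 6
```

```text
tcp [187.4 516.9 218.9] jawdir 70.07 x axis [-4.e-04 -9.e-04 -1.e+00] w 0.094 t 0.1
shift [  19.2 -313.1  376.9] spin 1.1183 j6 -0.067 F [-0.4 -0.7 -0.2] [ 0.04  0.03 -0.03]
```

```bash
python3 -m handwheel '[[[2,-31,38],0.11,-1],[[4,-62,76],0.22,-1],[[6,-93,114],0.33,-1],[[8,-125,152],0.45,-1],[[10,-156,188],0.56,-1]]' 20 ; python3 go.py 435 94 200 6
```

```text
time_s: 0.6
ee_pos: [0.3114, 0.3042, 0.2089]
eef_rot: [-1.078, 1.57, -1.991]
force: [1.5, 0.6, 0.2]
grip_width: 0.0938
tcp [311.4 304.2 208.9] jawdir 37.72 x axis [-5.0e-04 -1.1e-03 -1.0e+00] w 0.0938 t 0.6
shift [  9.1 -30.8 241.9] spin 0.5536 j6 0.032 F [1.5 0.6 0.2] [-0.08 -0.03  0.02]
```

```bash
python3 -m handwheel '[[[2,-7,55],0.13,-1],[[4,-14,105],0.27,-1],[[6,-21,155],0.4,-1],[[8,-27,205],0.5,-1],[[9,-31,242],0.554,-1]]'
python3 -m handwheel '[[[0,0,0],0,-1],[[0,0,0],0,-1],[[0,0,0],0,-1],[[0,0,0],0,-1],[[0,0,0],0,-1]]'
python3 go.py 435 94 200 6
python3 - <<'E'
from go import *
c=camera_info("wrist");a,d=camera("wrist");cv2.imwrite("pics/w1.png",a)
np.savez("w1.npz",a=a,d=d,c=c)
P=cloud(d,c);z=P[...,2]
print(np.round(c["extrinsics"],3).tolist())
m=big((z>.04)&(z<.07));q=P[m];print("grip",rect(q),np.nanmedian(q[:,2]))
E
```

```text
time_s: 1.1
ee_pos: [0.4355, 0.0916, 0.2]
eef_rot: [-0.528, 1.57, -1.999]
force: [-0.0, 0.2, 0.7]
grip_width: 0.0941
time_s: 1.6
ee_pos: [0.4352, 0.0925, 0.2001]
eef_rot: [-0.393, 1.57, -1.862]
force: [-0.3, 0.3, -0.8]
grip_width: 0.0944
tcp [435.2  92.5 200.1] jawdir 5.84 x axis [-3.e-04 -1.e-03 -1.e+00] w 0.0944 t 1.6
shift [ 0.1 -0.  -1.5] spin -0.0028 j6 0.026 F [-0.3  0.3 -0.8] [-0.06  0.05  0.01]
[[0.995, 0.101, 0.024, 0.428], [0.103, -0.968, -0.23, 0.159], [0.0, 0.231, -0.973, 0.365], [0.0, 0.0, 0.0, 1.0]]
grip [437.1  90.6  69.1  17.8 -83.8] 0.0547709080935565
```

View pics/w1.png

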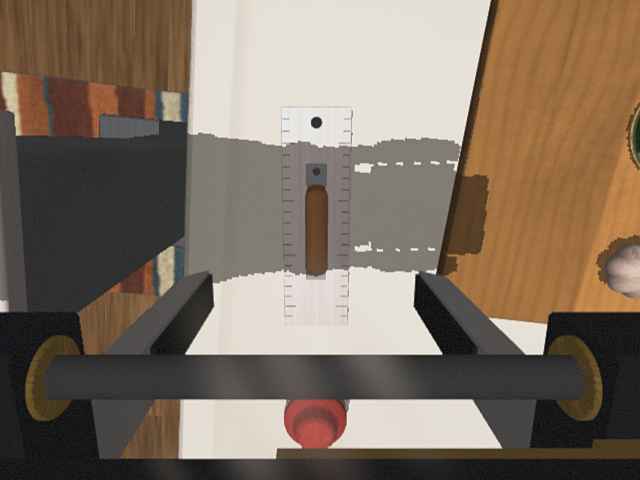

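The wrist view shows the bar with corners at about (281,106), (352,106), (349,325) and (285,325), and its grip at (316,230). The board's near edge runs from (494,0) to about (435,310). I'll fit both.

```bash
python3 - <<'E'
from go import *
D=np.load("w1.npz",allow_pickle=True);a=D["a"];c=D["c"].item()
g=cv2.GaussianBlur(a,(0,0),1).astype(float)
hsv=cv2.cvtColor(a,cv2.COLOR_BGR2HSV)
def fit(uv,z):
    p=ray(uv,c,z)*1000;vx,vy,x,y=cv2.fitLine(p[:,:2].astype(np.float32),cv2.DIST_HUBER,0,.01,.01).ravel()
    if vy<0:vx,vy=-vx,-vy
    return np.array([x,y]),np.degrees(np.arctan2(vy,vx)),vx,vy
# board: strongest dark->wood step right of the dark face, and white->dark
up=[];lo=[]
for v in list(range(2,128,3)):
    s=g[v,430:520].sum(1);ds=np.diff(s);i=ds.argmin();k=i+ds[i:i+14].argmax();lo.append((430+i+.5,v));up.append((430+k+.5,v))
print("face px",np.round(up[::10],0).tolist(),np.round(lo[::10],0).tolist())
for n,L,z in(("top",up,.022),("bottom",lo,0)):
    p,ang,vx,vy=fit(L,z);print(n,ang.round(2),"x at y=210:",(p[0]+(210-p[1])*vx/vy).round(1), "y rng",ray(L,c,z)[[0,-1],1].round(3))
# right end of board
# bar long sides
for n,sl,sg in(("L",(265,300),-1),("R",(335,368),1)):
    L=[]
    for v in list(range(112,135))+list(range(285,322)):
        s=np.abs(np.diff(g[v,sl[0]:sl[1]].sum(1)));i=s.argmax();L.append((sl[0]+i+.5,v))
    p,ang,vx,vy=fit(L,.006);print("bar",n,ang.round(2),p.round(1),"x at y=90",(p[0]+(90-p[1])*vx/vy).round(1))
print("corners",(ray([(281,106),(352,106),(349,325),(285,325)],c,.006)*1000).round(1).tolist())
m=(hsv[...,0]<20)&(hsv[...,1]>100);m[:,:295]=0;m[:,340:]=0;m[:170]=0;m[290:]=0;m=big(m)
ct=cv2.findContours(m.astype(np.uint8),0,1)[0][0][:,0];print("grip",rect(ray(ct,c,.056)))
E
```

```text
face px [[498.0, 2.0], [492.0, 32.0], [486.0, 62.0], [480.0, 92.0], [474.0, 122.0]] [[490.0, 2.0], [484.0, 32.0], [478.0, 62.0], [472.0, 92.0], [466.0, 122.0]]
top 89.53 x at y=210: 556.3 y rng [0.277 0.187]
bottom 89.05 x at y=210: 557.6 y rng [0.284 0.188]
bar L 95.45 [409.2  68.2] x at y=90 407.1
bar R 96.37 [470.3  64.8] x at y=90 467.5
corners [[397.6, 186.3, 6.0], [457.2, 192.5, 6.0], [479.4, -6.0, 6.0], [418.4, -12.3, 6.0]]
grip [436.9  93.1  70.8  15.9 -84.1]
```

```bash
python3 go.py 437.3 91 30 6; python3 -m handwheel '[[[40,2,1],0,-1],[[85,2,2],0,-1],[[125,2,2],0,-1],[[155,2,2],0,-1],[[170,2,2],0,-1]]'; python3 -m handwheel '[[[0,0,0],0,-1],[[0,0,0],0,0],[[0,0,0],0,1],[[0,0,0],0,1],[[0,0,0],0,1]]' 25;python3 -m handwheel '[[[0,0,0],0,1],[[0,0,0],0,1],[[0,0,0],0,1],[[0,0,0],0,1],[[0,0,0],0,1]]' 40; python3 go.py 437.3 91 30 6
```

```text
tcp [435.2  92.4 200.1] jawdir 5.82 x axis [-3.e-04 -1.e-03 -1.e+00] w 0.0939 t 1.65
shift [170.1   2.    1.5] spin -0.0031 j6 0.026 F [ 0.6  0.6 -0.8] [-0.02  0.05  0.05]
time_s: 2.15
ee_pos: [0.436, 0.0907, 0.0277]
eef_rot: [-1.278, 1.567, -2.746]
force: [-0.0, -0.0, 0.2]
grip_width: 0.0936
time_s: 2.65
ee_pos: [0.4364, 0.0908, 0.0284]
eef_rot: [-1.132, 1.568, -2.6]
force: [-0.6, -0.2, -0.3]
grip_width: 0.0656
time_s: 3.15
ee_pos: [0.4364, 0.0908, 0.0284]
eef_rot: [-1.142, 1.568, -2.61]
force: [0.2, 0.0, 0.4]
grip_width: 0.0253
tcp [436.4  90.8  28.4] jawdir 5.88 x axis [-0.0022 -0.0013 -1.    ] w 0.0253 t 3.15
shift [-1.6  0.9 -0.1] spin -0.0022 j6 0.022 F [0.2 0.  0.4] [-0.08  0.03  0.01]
```

```bash
for i in 1 2; do python3 -m handwheel '[[[0,0,0],0,1],[[0,0,0],0,1],[[0,0,0],0,1],[[0,0,0],0,1],[[0,0,0],0,1]]' 40|tail -2;done; python3 go.py 437.3 91 30 6; python3 -m handwheel '[[[-5,0,0],0,1],[[-10,0,0],0,1],[[-20,0,0],0,1],[[-30,0,0],0,1],[[-30,0,0],0,1]]'; python3 -m handwheel '[[[0,0,0],0,1],[[0,0,0],0,1],[[0,0,0],0,1],[[0,0,0],0,1],[[0,0,0],0,1]]'; python3 go.py 437.3 91 30 0
```

```text
force: [2.6, -0.0, -0.2]
grip_width: 0.0178
force: [1.5, -0.0, -0.6]
grip_width: 0.0176
tcp [436.5  90.8  28.4] jawdir 5.88 x axis [-0.0018 -0.0012 -1.    ] w 0.0176 t 4.15
shift [-1.6  0.8 -0.1] spin -0.0022 j6 0.022 F [ 1.5 -0.  -0.6] [-0.07 -0.27  0.02]
time_s: 4.65
ee_pos: [0.4374, 0.091, 0.06]
eef_rot: [0.568, 1.57, -0.901]
force: [1.2, 0.1, -3.4]
grip_width: 0.018
time_s: 5.15
ee_pos: [0.4373, 0.091, 0.0598]
eef_rot: [0.265, 1.57, -1.203]
force: [0.2, -0.1, -2.3]
grip_width: 0.0178
tcp [437.3  91.   59.8] jawdir 5.88 x axis [ 4.e-04 -9.e-04 -1.e+00] w 0.0178 t 5.15
shift [29.8  0.  -0.1] spin 0.1026 j6 0.022 F [ 0.2 -0.1 -2.3] [-0.01  0.05 -0.04]
```

```bash
python3 - <<'E'
from go import *
D=np.load("w1.npz",allow_pickle=True);a=D["a"];c=D["c"].item()
hsv=cv2.cvtColor(a,cv2.COLOR_BGR2HSV);m=(hsv[...,0]<22)&(hsv[...,1]>90)
L=[]
for u in range(455,540,5):
    v=np.where(m[285:345,u])[0].max()+285.5;L.append((u,v))
p=ray(L,c,.022)*1000;print(L[::5],p[::4].round(1).tolist())
k=np.polyfit(p[:,0],p[:,1],1);print("right side slope deg",np.degrees(np.arctan(k[0])),"y at x=556",np.polyval(k,556))
D=np.load("v0.npz")
for n,im in(("scene",D["a"]),("side",D["b"])):
    c=camera_info(n);hsv=cv2.cvtColor(im,cv2.COLOR_BGR2HSV);m=(hsv[...,0]<22)&(hsv[...,1]>110)&(hsv[...,2]>60)
    m=m.astype(np.uint8)
    P=cloud(D["d" if n=="scene" else "e"],c);m[~((P[...,2]<.03)&(P[...,0]>.5)&(P[...,0]<.85))]=0
    ct=max(cv2.findContours(m,0,2)[0],key=cv2.contourArea)
    ap=cv2.approxPolyDP(ct,6,True)[:,0]
    print(n,[(q.tolist(),(ray(q,c,.022)[0,:2]*1000).round(1).tolist()) for q in ap])
E
python3 go.py 517 211 65 -0.9
```

```text
[(455, np.float64(285.5)), (480, np.float64(309.5)), (505, np.float64(318.5)), (530, np.float64(321.5))] [[566.5, 49.0, 22.0], [587.8, 33.0, 22.0], [608.3, 22.4, 22.0], [626.9, 22.4, 22.0], [645.5, 22.3, 22.0]]
right side slope deg -10.132417558608381 y at x=556 34.60017195866472
scene [([353, 238], [557.4, 40.3]), ([306, 225], [700.0, 28.6]), ([289, 234], [711.3, 99.8]), ([285, 220], [765.6, 27.7]), ([262, 226], [798.5, 91.9]), ([281, 232], [735.5, 99.4]), ([278, 254], [678.4, 208.9]), ([249, 255], [735.4, 246.6]), ([244, 238], [798.2, 175.8]), ([197, 267], [804.4, 351.6]), ([194, 279], [775.9, 396.7]), ([284, 307], [550.7, 397.7]), ([313, 282], [545.2, 284.2]), ([312, 264], [584.7, 213.6]), ([324, 253], [585.0, 150.9]), ([335, 261], [544.6, 174.6])]
side [([328, 233], [559.9, 39.0]), ([271, 223], [705.7, 33.3]), ([255, 234], [710.2, 100.1]), ([248, 219], [769.3, 31.0]), ([226, 226], [796.3, 84.9]), ([244, 232], [739.0, 99.4]), ([240, 256], [685.5, 203.2]), ([206, 259], [742.9, 238.6]), ([200, 243], [798.8, 181.7]), ([138, 289], [789.9, 377.8]), ([161, 303], [720.4, 398.9]), ([248, 322], [554.4, 391.8]), ([282, 290], [547.4, 288.0]), ([279, 270], [585.1, 226.3]), ([291, 254], [592.6, 159.0]), ([308, 261], [548.2, 174.1])]
tcp [437.3  91.   59.8] jawdir 5.88 x axis [ 4.e-04 -9.e-04 -1.e+00] w 0.0178 t 5.15
shift [  -5.2   91.6 -111.2] spin 0.1183 j6 0.022 F [ 0.2 -0.1 -2.3] [-0.01  0.05 -0.04]
```

```bash
python3 -m handwheel '[[[-30,10,-12],0.02,1],[[-70,30,-35],0.05,1],[[-105,55,-65],0.08,1],[[-130,80,-95],0.11,1],[[-140,91,-111],0.118,1]]'; python3 -m handwheel '[[[0,0,0],0,1],[[0,0,0],0,1],[[0,0,0],0,1],[[0,0,0],0,1],[[0,0,0],0,1]]'; python3 go.py 517 211 65 -0.9
python3 - <<'E'
from go import *
c=camera_info("wrist");a,d=camera("wrist");cv2.imwrite("pics/w2.png",a)
np.savez("w2.npz",a=a,d=d,c=c)
E
```

```text
time_s: 5.65
ee_pos: [0.5181, 0.2133, 0.2025]
eef_rot: [1.736, 1.567, 0.15]
force: [-0.0, -0.1, -3.8]
grip_width: 0.0175
time_s: 6.15
ee_pos: [0.5179, 0.2127, 0.2022]
eef_rot: [1.695, 1.567, 0.108]
force: [0.3, 0.5, -2.9]
grip_width: 0.0175
tcp [517.9 212.7 202.2] jawdir -0.93 x axis [ 3.6e-03  4.0e-04 -1.0e+00] w 0.0175 t 6.15
shift [137.2  -1.3   1.7] spin -0.0005 j6 0.341 F [ 0.3  0.5 -2.9] [-0.07  0.06 -0.01]
```

View pics/w2.png

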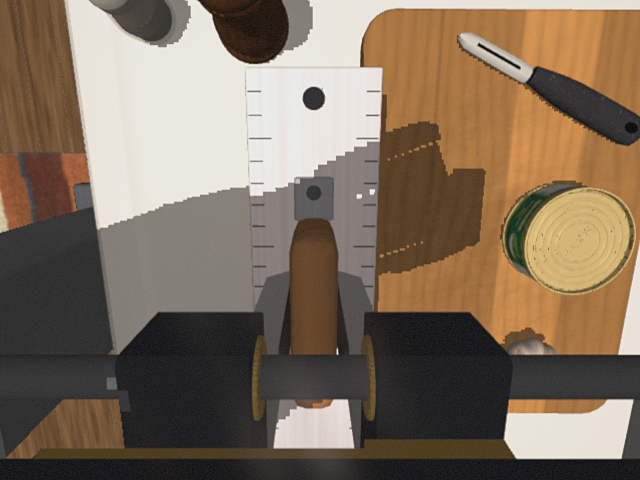

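The board has rounded corners. Its left end is at row 10 for u>400, its right end at row 412 for u between 520 and 600, and its near edge at u≈362. The bar's left end is at row 67.

```bash
python3 - <<'E'
from go import *
D=np.load("w2.npz",allow_pickle=True);a=D["a"];c=D["c"].item()
g=cv2.GaussianBlur(a,(0,0),1).astype(float);h=cv2.cvtColor(a,cv2.COLOR_BGR2HSV);m=(h[...,1]>90)&(h[...,0]<22)
L=[(u,3+np.where(m[3:30,u])[0].min()-.5) for u in range(410,630,10)]
Rr=[(u,395+np.where(m[395:435,u])[0].max()+.5) for u in range(525,590,5)]
N=[(352+np.where(m[v,352:375])[0].min()-.5,v) for v in range(50,66)]
ks=[]
for n,q in(("left",L),("right",Rr)):
    p=ray(q,c,.022)*1000;k=np.polyfit(p[:,0],p[:,1],1);ks.append(k);print(n,q[0],q[-1],"slope",np.degrees(np.arctan(k[0])).round(2),"y@520",np.polyval(k,527).round(1),"resid",np.std(p[:,1]-np.polyval(k,p[:,0])).round(2))
p=ray(N,c,.022)*1000;print("near",N[0],N[-1],p[:,:2].mean(0).round(1))
# bar
zb=(202.2-28.4+6)/1000
T=[(u,50+np.abs(np.diff(g[50:85,u].sum(1))).argmax()+.5) for u in range(255,375,5)]
p=ray(T,c,zb)*1000;print("bar left end",p[:,:2].mean(0).round(1),np.degrees(np.arctan(np.polyfit(p[:,0],p[:,1],1)[0])).round(2))
for s in((238,262),(368,392)):
    q=[(s[0]+np.abs(np.diff(g[v,s[0]:s[1]].sum(1))).argmax()+.5,v) for v in range(72,140,2)]
    p=ray(q,c,zb)*1000;k=np.polyfit(p[:,1],p[:,0],1);print("bar side x@tcp",np.polyval(k,212.7).round(1),"yaw",-np.degrees(np.arctan(k[0])).round(2))
# depth plane of bar
P=cloud(D["d"],c);w=P[75:130,260:370].reshape(-1,3);A=np.c_[w[:,:2]-[.518,.213],np.ones(len(w))];print("bar plane",np.linalg.lstsq(A,w[:,2],rcond=None)[0].round(4))
E
```

```text
left (410, np.float64(8.5)) (620, np.float64(9.5)) slope -1.04 y@520 380.5 resid 0.2
right (525, np.float64(412.5)) (585, np.float64(412.5)) slope -1.01 y@520 24.8 resid 0.0
near (np.float64(361.5), 50) (np.float64(360.5), 65) [557.5 344.8]
bar left end [518.7 312.5] -5.07
bar side x@tcp 486.7 yaw -2.46
bar side x@tcp 547.6 yaw -0.63
 ** On entry to DLASCL parameter number  4 had an illegal value
 ** On entry to DLASCL parameter number  4 had an illegal valueTraceback (most recent call last):
  File "<stdin>", line 19, in <module>
    x, resids, rank, s = _umath_linalg.lstsq(a, b, rcond,
                         ~~~~~~~~~~~~~~~~~~~^^^^^^^^^^^^^
                                             signature=signature)
                                             ^^^^^^^^^^^^^^^^^^^^
    raise LinAlgError("SVD did not converge in Linear Least Squares")
numpy.linalg.LinAlgError: SVD did not converge in Linear Least Squares
```

```bash
python3 go.py 517 203 60 -1.03; python3 -m handwheel '[[[35,0,3],0.002,1],[[70,0,6],0.002,1],[[105,0,8],0.002,1],[[130,-1,9],0.002,1],[[142,-1,9],0.002,1]]'; python3 -m handwheel '[[[0,0,0],0,1],[[0,0,0],0,1],[[0,0,0],0,1],[[0,0,0],0,1],[[0,0,0],0,1]]' >/dev/null; python3 go.py 517 203 31 -1.03
```

```text
tcp [518.  212.8 202.3] jawdir -0.92 x axis [ 3.9e-03  5.0e-04 -1.0e+00] w 0.0176 t 6.2
shift [142.3  -1.4   9.9] spin 0.0019 j6 0.341 F [ 0.7 -0.1 -3. ] [-0.11  0.17  0.03]
time_s: 6.7
ee_pos: [0.5163, 0.2032, 0.0581]
eef_rot: [0.989, 1.57, -0.6]
force: [-0.5, -0.4, -2.1]
grip_width: 0.018
tcp [516.6 203.3  58.8] jawdir -1.05 x axis [ 1.9e-03 -2.0e-04 -1.0e+00] w 0.0175 t 7.2
shift [27.8  0.3  0.3] spin -0.0004 j6 0.328 F [-0.3  0.2 -2.7] [-0.05  0.08 -0.02]
```

```bash
python3 -m handwheel '[[[8,0,0],0,1],[[16,0,0],0,1],[[22,0,0],0,1],[[27,0,0],0,1],[[28,0,0],0,1]]'>/dev/null; python3 -m handwheel '[[[0,0,0],0,1],[[0,0,0],0,1],[[0,0,0],0,1],[[0,0,0],0,1],[[0,0,0],0,1]]' >/dev/null; python3 go.py 525 203 31 -1.03
python3 - <<'E'
from go import *
c=camera_info("wrist");a,d=camera("wrist");cv2.imwrite("pics/w3.png",a)
np.savez("w3.npz",a=a,d=d,c=c)
E
```

```text
tcp [516.4 203.3  30.1] jawdir -1.06 x axis [ 1.e-03 -4.e-04 -1.e+00] w 0.0179 t 8.2
shift [-0.9  8.6  0.1] spin -0.0005 j6 0.328 F [-0.3  0.2 -4.1] [-0.01  0.05  0.03]
```

View pics/w3.png

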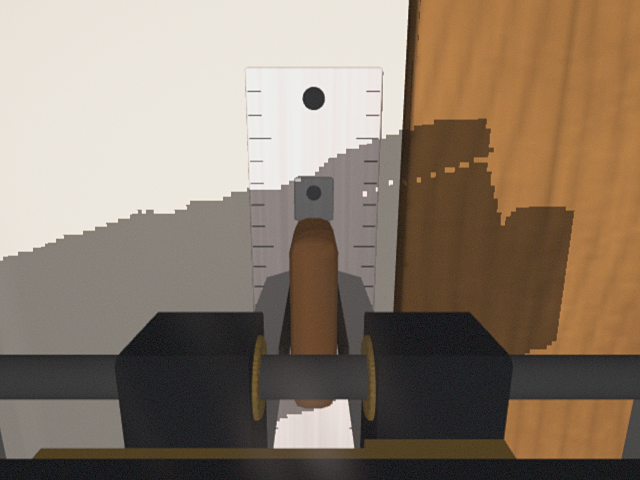

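The near view shows the bar's right side running from (382,70) to (377,240). The dark board face runs from (410,0) to (397,300), parallel to it with a gap of about 1 cm.

```bash
cat > gap.py <<'E'
from go import *
def gap(f,zu,s0,s1,rows=range(74,300,3)):
    D=np.load(f,allow_pickle=True);g=cv2.GaussianBlur(D["a"],(0,0),.8).astype(float);c=D["c"].item()
    for n,s,z in(("bar",s0,zu+.006),("board top",s1,.022)):
        q=[]
        for v in rows:
            x=int(s[0]+(s[1]-s[0])*(v-74)/200)   # expected column
            p=g[v,x-8:x+9];ds=np.abs(np.diff(p if n=="bar" else p[:,2:3]-p[:,0:1],axis=0)).sum(1);q.append((x-8+ds.argmax()+.5,v))
        p=ray(q,c,z)*1000;k=cv2.fitLine(p[:,:2].astype(np.float32),cv2.DIST_HUBER,0,.01,.01).ravel()
        print(n,np.round(q[::15],0).tolist(),"x@203",(k[2]+(203-k[3])*k[0]/k[1]).round(1),"yaw",np.degrees(np.arctan(-k[0]/k[1])).round(2))
E
python3 - <<'E'
from gap import *
gap("w3.npz",.0017,(382,377),(413,401))
E
```

```text
bar [[384.0, 74.0], [382.0, 119.0], [378.0, 164.0], [378.0, 209.0], [376.0, 254.0], [368.0, 299.0]] x@203 546.0 yaw -1.1
board top [[414.0, 74.0], [410.0, 119.0], [408.0, 164.0], [406.0, 209.0], [404.0, 254.0], [394.0, 299.0]] x@203 555.6 yaw -1.1
```

```bash
python3 -m handwheel '[[[0,2,0],0,1],[[0,4,0],0,1],[[0,6,0],0,1],[[0,8,0],0,1],[[0,8.5,0],0,1]]'>/dev/null; python3 go.py 526 203 28.4 -1.03;  python3 -m handwheel '[[[0.5,0,0],0,1],[[1,0,0],0,1],[[1.5,0,0],0,1],[[1.5,0,0],0,1],[[1.5,0,0],0,1]]' ; python3 go.py 526 203 28.4 -1.03
```

```text
tcp [525.1 203.   30. ] jawdir -1.06 x axis [ 1.1e-03 -4.0e-04 -1.0e+00] w 0.0179 t 8.75
shift [1.6 0.9 0. ] spin -0.0006 j6 0.323 F [ 0.3  0.4 -4. ] [-0.04  0.04  0.01]
time_s: 9.25
ee_pos: [0.5251, 0.2031, 0.0285]
eef_rot: [1.116, 1.57, -0.473]
force: [-0.9, -0.5, -3.5]
grip_width: 0.018
tcp [525.1 203.1  28.5] jawdir -1.05 x axis [ 1.e-03 -5.e-04 -1.e+00] w 0.018 t 9.25
shift [0.1 0.9 0.1] spin -0.0004 j6 0.323 F [-0.9 -0.5 -3.5] [-0.08  0.03 -0.01]
```

```bash
python3 -m handwheel '[[[0,0.3,0],0,1],[[0,0.6,0],0,1],[[0,0.9,0],0,1],[[0,1.2,0],0,1],[[0,1.2,0],0,1]]' ; python3 go.py 526 203 28.4 -1.03;  python3 -m handwheel '[[[0,0.5,0],0,1],[[0,1,0],0,1],[[0,1,0],0,1],[[0,1,0],0,1],[[0,1,0],0,1]]' ; python3 go.py 526 203 28.4 -1.03
```

```text
time_s: 9.75
ee_pos: [0.5263, 0.2031, 0.0285]
eef_rot: [1.176, 1.57, -0.414]
force: [1.0, -0.1, -3.2]
grip_width: 0.0176
tcp [526.3 203.1  28.5] jawdir -1.06 x axis [ 1.1e-03 -5.0e-04 -1.0e+00] w 0.0176 t 9.75
shift [ 0.1 -0.3  0.1] spin -0.0005 j6 0.323 F [ 1.  -0.1 -3.2] [-0.04  0.08 -0.05]
time_s: 10.25
ee_pos: [0.5267, 0.203, 0.0284]
eef_rot: [-0.748, 1.57, -2.337]
force: [-5.8, -0.4, 0.4]
grip_width: 0.0178
tcp [526.7 203.   28.4] jawdir -1.06 x axis [-7.e-04 -7.e-04 -1.e+00] w 0.0178 t 10.25
shift [ 0.  -0.7  0.1] spin -0.0004 j6 0.322 F [-5.8 -0.4  0.4] [-0.13  1.13 -0.02]
```

Contact with the board gives Fx = -5.8 N. Next I'll press lightly down while keeping a small push, hold, and check.

```bash
python3 -m handwheel '[[[0.3,0.6,0],0,1],[[0.6,0.6,0],0,1],[[0.8,0.6,0],0,1],[[0.8,0.6,0],0,1],[[0.8,0.6,0],0,1]]' ; python3 go.py 526 203 28.4 -1.03
python3 - <<'E'
from gap import *
c=camera_info("wrist");a,d=camera("wrist");cv2.imwrite("pics/w4.png",cv2.resize(a[0:320,250:500],(500,640))[:600])
np.savez("w4.npz",a=a,d=d,c=c)
E
```

```text
time_s: 10.75
ee_pos: [0.5267, 0.2031, 0.0284]
eef_rot: [-1.123, 1.569, -2.712]
force: [-11.8, -1.9, 11.4]
grip_width: 0.0177
tcp [526.7 203.1  28.4] jawdir -1.05 x axis [-2.e-03 -9.e-04 -1.e+00] w 0.0177 t 10.75
shift [ 0.  -0.7  0.1] spin -0.0004 j6 0.322 F [-11.8  -1.9  11.4] [-0.43  1.94 -0.03]
```

View pics/w4.png

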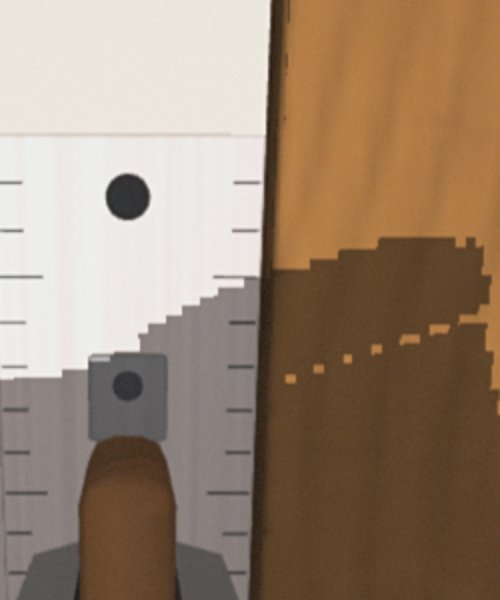

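The bar's right side lies against the dark board face over its whole visible length, with no worktop showing between. I'll hold it there for about 1.5 s.

```bash
for i in 1 2 3 4; do python3 -m handwheel '[[[0,0,0],0,1],[[0,0,0],0,1],[[0,0,0],0,1],[[0,0,0],0,1],[[0,0,0],0,1]]'|sed -n '2p;4p'; done;  python3 go.py 526.7 203.1 148.4 -1.05
python3 - <<'E'
from gap import *
c=camera_info("wrist");a,d=camera("wrist");np.savez("w5.npz",a=a,d=d,c=c)
gap("w5.npz",0,(383,377),(386,378),range(74,270,3))
g=cv2.GaussianBlur(a,(0,0),1).astype(float)
T=[(u,50+np.abs(np.diff(g[50:85,u].sum(1))).argmax()+.5) for u in range(255,375,5)]
p=ray(T,c,.006)*1000;print("bar left end",np.median(p[:,:2],0).round(1))
E
```

```text
ee_pos: [0.5267, 0.2031, 0.0284]
force: [-3.2, 0.2, 1.7]
ee_pos: [0.5267, 0.2031, 0.0284]
force: [-3.5, -0.5, 0.2]
ee_pos: [0.5267, 0.2031, 0.0285]
force: [-2.7, 0.3, 0.9]
ee_pos: [0.5267, 0.2031, 0.0284]
force: [-2.2, -0.2, -0.4]
tcp [526.7 203.1  28.4] jawdir -1.05 x axis [-2.2e-03 -9.0e-04 -1.0e+00] w 0.018 t 12.8
shift [-1.2e+02 -2.0e-01  1.0e-01] spin 0.0 j6 0.322 F [-2.2 -0.2 -0.4] [-0.07  0.54 -0.09]
bar [[382.0, 74.0], [380.0, 119.0], [378.0, 164.0], [378.0, 209.0], [376.0, 254.0]] x@203 556.1 yaw -0.92
board top [[388.0, 74.0], [386.0, 119.0], [386.0, 164.0], [378.0, 209.0], [376.0, 254.0]] x@203 553.2 yaw -2.87
bar left end [527.5 301. ]
```

```bash
python3 -m handwheel '[[[-3,0,0],0,1],[[-10,0,0],0,1],[[-25,0,0],0,1],[[-42,0,0],0,1],[[-58,0,0],0,1]]'>/dev/null;python3 go.py 526.7 203.1 148.4 -1.05; python3 -m handwheel '[[[-16,0,0],0,1],[[-32,0,0],0,1],[[-46,0,0],0,1],[[-55,0,0],0,1],[[-60,0,0],0,1]]'; python3 -m handwheel '[[[0,0,0],0,1],[[0,0,0],0,1],[[0,0,0],0,1],[[0,0,0],0,1],[[0,0,0],0,1]]' ; python3 go.py 526.7 203.1 148.4 -1.05
```

```text
tcp [527.1 203.2  88.4] jawdir -1.05 x axis [-9.e-04 -5.e-04 -1.e+00] w 0.0181 t 13.35
shift [-60.   -0.5   0.1] spin -0.0001 j6 0.322 F [ 0.6  0.6 -3.5] [-0.04  0.02  0.03]
time_s: 13.85
ee_pos: [0.5274, 0.2033, 0.1495]
eef_rot: [0.547, 1.571, -1.042]
force: [-0.2, 0.5, -5.1]
grip_width: 0.0178
time_s: 14.35
ee_pos: [0.5273, 0.2032, 0.1492]
eef_rot: [-0.674, 1.57, -2.263]
force: [0.4, 0.1, -3.2]
grip_width: 0.0178
tcp [527.3 203.2 149.2] jawdir -1.05 x axis [-4.e-04 -4.e-04 -1.e+00] w 0.0178 t 14.35
shift [ 0.8 -0.6  0.2] spin -0.0001 j6 0.322 F [ 0.4  0.1 -3.2] [-0.04  0.1   0.01]
```

Small trim, then a final look before handing in.

```bash
python3 -m handwheel '[[[0.4,-0.3,0],0,1],[[0.8,-0.6,0],0,1],[[0.8,-0.6,0],0,1],[[0.8,-0.6,0],0,1],[[0.8,-0.6,0],0,1]]'>/dev/null; python3 -m handwheel '[[[0,0,0],0,1],[[0,0,0],0,1],[[0,0,0],0,1],[[0,0,0],0,1],[[0,0,0],0,1]]'>/dev/null ; python3 go.py 526.7 203.1 148.4 -1.05
python3 - <<'E'
from go import *
print(np.round(get_obs()["joint_vel"],3))
a,d=camera("side");cv2.imwrite("pics/end.png",a)
P=cloud(d,camera_info("side"));z=P[...,2]
m=(z>.119)&(z<.133)&(abs(P[...,0]-.527)<.04)&(abs(P[...,1]-.203)<.11);w=P[m]
if m.sum()>50:
    w=w-[.527,.203,0];k=np.linalg.lstsq(np.c_[w[:,:2],np.ones(len(w))],w[:,2],rcond=None)[0];print(m.sum(),"plane slope x,y (deg), z top",np.degrees(k[:2]).round(2),k[2].round(4))
E
```

```text
tcp [526.7 203.3 148.4] jawdir -1.05 x axis [-3.e-04 -4.e-04 -1.e+00] w 0.018 t 15.35
shift [0.  0.  0.2] spin -0.0 j6 0.322 F [-0.1 -0.7 -3.5] [-0.08  0.05 -0.02]
[-0.002 -0.001  0.001 -0.001  0.     0.001]
1370 plane slope x,y (deg), z top [ 1.3  -0.22] 0.1255
```

View pics/end.png

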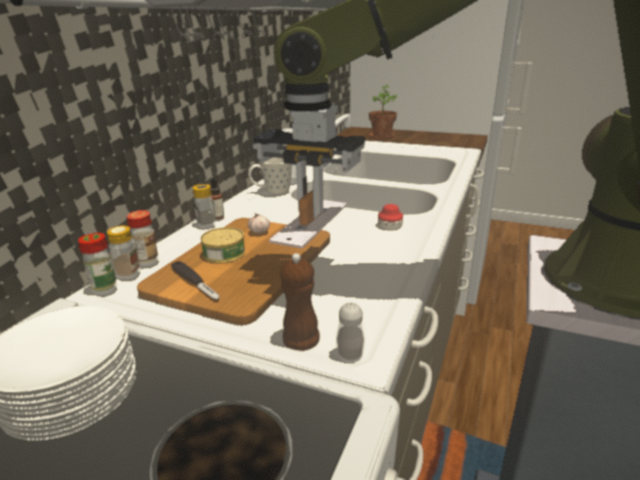

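The side view shows the bar held level above the near edge, at about (295,238), and everything else where it was. Its top face is at 125.5 mm, so its underside is at about 120 mm.

```bash
python3 -c "
from station import *
hand_in()"
```

```text
the job is handed in; nothing more can be done
```

I laid the straightedge flush along the board's near edge, held it there about 2 s, then lifted it straight up. I handed the job in with it still held, its underside about 12 cm above the worktop.

- **Flush:** Contact against the board gave 6–12 N sideways, settling to 2–3 N during the hold. The wrist view showed no gap along the half of the bar it could see. The half under the gripper was hidden, but the turning moment at the wrist was close to zero. The automatic gap fit failed at contact because the two edges merge in the picture (it gave board yaw -2.87° against -1.1° before contact), so I relied on the picture and the forces.
- **Centred:** The tool was at y = 203.1 mm and the board centre measured 202.7 mm. The bar's own end put its centre nearer 201 mm, so allow about 2 mm of uncertainty. The early estimate of 209–211 mm from the scene and side cameras was off, because the board's side face and rounded corners misled it. I used the wrist camera value instead.
- **Final pose:** The tool was within 0.2 mm of the spot above where the bar lay, tool axis vertical to within 0.03°, joints still. The side camera put the bar's top at 125.5 mm. It showed slopes of 1.3° across the bar, probably depth noise over its 60 mm width, and 0.2° along it.
- **Everything else:** The other objects look undisturbed in the last side view. The job took about 15.4 s of robot time.

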